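Weigh two ore sample tins and shut the heavier away

TASK

Stand the two sample tins on opposite pans of the balance, let go, and see which is heavier. Take the heavier one off its pan and stand it upright in the open top drawer of the specimen unit, leaving the lighter on its pan, then push the drawer fully home so that its snap catches engage and it stays shut. Be gentle: do not lean on the balance or ram or force the drawer against its stop, keep the tins upright, and leave the other things alone.

Things in the scene. Friction and masses are not known exactly. Their poses are not given: they have to be found in the camera images.
- tin_a: One of two sample tins, identical outside: plain aluminium cylinder 40 mm across and 44 mm tall, capped, standing upright on the mat at the start. About 120 to 210 g; which tin is heavier is unknown (the heavier has at least 40 g more). A piece of ore is loose inside and may rattle by 3 mm. Origin: centre of its underside; z is its axis.
- tin_b: The other tin, same shape and size; same origin and axes.
- balance: Equal-arm balance, fixed, grey base 100 x 300 x 24 mm, with its beam 75 mm above the mat. Origin: centre of the base's underside on the mat; x points away from the robot at yaw 0, y runs along the base towards the left pan. Loading it with more than 25 N is leaning on it.
- beam (a joint): Beam angle in rad: 0 level, from -0.08 to 0.08 between soft stops. Negative: left pan is low (left heavier); positive: right pan is low. It swings freely and damped, takes up to 2 s to come to rest, and is level when empty.
- pan_left_top (a point): Centre of the top face of the left pan, a flat steel disc 90 mm across, 4 mm thick, no rim, 110 mm from the beam's pivot on the balance's +y side. Its top is 101 mm above the mat when level, and about 9 mm higher or lower at the stops; a linkage keeps it level and it gives way when pressed until the stop. Measured live.
- pan_right_top (a point): The same for the right pan, on the balance's -y side.
- unit: Grey plastic specimen drawer unit, fixed, 140 mm deep (x), 170 mm wide (y), 112 mm tall (118 with its two top ribs); its roof begins 30 mm behind its front. Origin: centre of its underside; its front faces its own -x, towards the robot. Only its upper drawer, white, works.
- catch_l (a joint): How far the drawer's left snap catch is pressed aside, m: 0 free, about 0.0014 while it holds the drawer shut, a little more in passing. The drawer slides with about 1 N of friction; over its last 7 mm its two sprung catches resist with up to about 8 N, tip over centre 1 mm before the stop, then hold it shut. Let go earlier, it springs back 7 mm and this reads below 0.0005.
- drawer_in (a point): Point on the upper drawer's inner floor, on its centre line, 40 mm behind the inside of its front; moves with the drawer; axes as the unit's. The floor reaches 40 mm before and 77 mm behind it and 69 mm to either side, 55 mm above the mat; side walls 35 mm tall, front 53 mm. At first it is open to above to at least 50 mm behind this point; the unit's roof underside is 52 mm above the floor.
- drawer_front (a point): Centre of the upper drawer's flat outer front face (156 x 53 mm, 6 mm thick), 78.5 mm above the mat; moves with the drawer. At the start 75 to 88 mm short of home. Where home lies differs by up to 22 mm and shows nowhere: 66 to 88 mm before the unit's origin along the unit's x. Feel for it, pushing towards the unit's +x; more than 22 N is forcing it.
- ore: Bystander: brown lump of raw copper ore, about 75 x 65 x 42 mm. Origin: about the middle of its underside.
- tweezer: Bystander: stainless tweezer lying flat, 120 mm long along its x, 18 mm wide, 8 mm tall. Origin: its middle on the mat.
- trivet: Bystander: round white ceramic trivet, 156 mm across, 14 mm tall. Origin: centre of its underside.
- mold: Bystander: orange silicone cabochon mold, 90 x 120 x 12 mm. Origin: centre of its underside.
Things that resemble listed ones, but are neither listed nor needed, are in the scene too. What is shaped like the tin_b but turquoise or yellow is not meant. What is shaped like the tin_a but green or yellow is not meant.

How it is judged (in metres and radians):
On the way, in this order (a step that is already met when the one before it is completed fails the run):
1. both tins stand released on opposite pans and the beam has tipped to the heavier ((((horizontal distance between tin_a and pan_left_top below 0.04 m and z of tin_a in the frame of pan_left_top between -0.006 and 0.006 m and angle between tin_a's own z axis and vertical below 0.15 rad) and (horizontal distance between tin_b and pan_right_top below 0.04 m and z of tin_b in the frame of pan_right_top between -0.006 and 0.006 m and angle between tin_b's own z axis and vertical below 0.15 rad)) or ((horizontal distance between tin_b and pan_left_top below 0.04 m and z of tin_b in the frame of pan_left_top between -0.006 and 0.006 m and angle between tin_b's own z axis and vertical below 0.15 rad) and (horizontal distance between tin_a and pan_right_top below 0.04 m and z of tin_a in the frame of pan_right_top between -0.006 and 0.006 m and angle between tin_a's own z axis and vertical below 0.15 rad))) and (value of joint beam below -0.04 rad or value of joint beam above 0.04 rad) and contact force between the fingers and tin_a below 0.1 N and contact force between the fingers and tin_b below 0.1 N), for 0.3 s.
2. the heavier tin, on the low pan, is gripped while both tins are still on the pans ((((horizontal distance between tin_a and pan_left_top below 0.04 m and z of tin_a in the frame of pan_left_top between -0.006 and 0.006 m and angle between tin_a's own z axis and vertical below 0.15 rad) and (horizontal distance between tin_b and pan_right_top below 0.04 m and z of tin_b in the frame of pan_right_top between -0.006 and 0.006 m and angle between tin_b's own z axis and vertical below 0.15 rad) and value of joint beam below -0.04 rad and contact force between the fingers and tin_a above 1 N) or ((horizontal distance between tin_a and pan_right_top below 0.04 m and z of tin_a in the frame of pan_right_top between -0.006 and 0.006 m and angle between tin_a's own z axis and vertical below 0.15 rad) and (horizontal distance between tin_b and pan_left_top below 0.04 m and z of tin_b in the frame of pan_left_top between -0.006 and 0.006 m and angle between tin_b's own z axis and vertical below 0.15 rad) and value of joint beam above 0.04 rad and contact force between the fingers and tin_a above 1 N) or ((horizontal distance between tin_b and pan_left_top below 0.04 m and z of tin_b in the frame of pan_left_top between -0.006 and 0.006 m and angle between tin_b's own z axis and vertical below 0.15 rad) and (horizontal distance between tin_a and pan_right_top below 0.04 m and z of tin_a in the frame of pan_right_top between -0.006 and 0.006 m and angle between tin_a's own z axis and vertical below 0.15 rad) and value of joint beam below -0.04 rad and contact force between the fingers and tin_b above 1 N) or ((horizontal distance between tin_b and pan_right_top below 0.04 m and z of tin_b in the frame of pan_right_top between -0.006 and 0.006 m and angle between tin_b's own z axis and vertical below 0.15 rad) and (horizontal distance between tin_a and pan_left_top below 0.04 m and z of tin_a in the frame of pan_left_top between -0.006 and 0.006 m and angle between tin_a's own z axis and vertical below 0.15 rad) and value of joint beam above 0.04 rad and contact force between the fingers and tin_b above 1 N))), for 0.02 s.
3. that tin stands released in the drawer, still open, and the other is on a pan ((((x of tin_a in the frame of drawer_in between -0.024 and 0.062 m and y of tin_a in the frame of drawer_in between -0.054 and 0.054 m and z of tin_a in the frame of drawer_in between -0.006 and 0.006 m and angle between tin_a's own z axis and vertical below 0.15 rad) and ((horizontal distance between tin_b and pan_left_top below 0.04 m and z of tin_b in the frame of pan_left_top between -0.006 and 0.006 m and angle between tin_b's own z axis and vertical below 0.15 rad) or (horizontal distance between tin_b and pan_right_top below 0.04 m and z of tin_b in the frame of pan_right_top between -0.006 and 0.006 m and angle between tin_b's own z axis and vertical below 0.15 rad))) or ((x of tin_b in the frame of drawer_in between -0.024 and 0.062 m and y of tin_b in the frame of drawer_in between -0.054 and 0.054 m and z of tin_b in the frame of drawer_in between -0.006 and 0.006 m and angle between tin_b's own z axis and vertical below 0.15 rad) and ((horizontal distance between tin_a and pan_left_top below 0.04 m and z of tin_a in the frame of pan_left_top between -0.006 and 0.006 m and angle between tin_a's own z axis and vertical below 0.15 rad) or (horizontal distance between tin_a and pan_right_top below 0.04 m and z of tin_a in the frame of pan_right_top between -0.006 and 0.006 m and angle between tin_a's own z axis and vertical below 0.15 rad)))) and x of drawer_front in the frame of unit below -0.11 m and contact force between the fingers and tin_a below 0.1 N and contact force between the fingers and tin_b below 0.1 N), for 0.2 s.
At the end, for the whole second after the job is handed in: The heavier tin stands upright (0.15 rad) on the drawer floor, the other upright on a pan within 40 mm of its centre, both at rest (under 20 mm/s); the drawer is home (front at most 91.5 mm before the unit's origin), held by its catches (left one pressed aside over 0.8 mm) ((((x of tin_a in the frame of drawer_in between -0.024 and 0.062 m and y of tin_a in the frame of drawer_in between -0.054 and 0.054 m and z of tin_a in the frame of drawer_in between -0.006 and 0.006 m and angle between tin_a's own z axis and vertical below 0.15 rad) and ((horizontal distance between tin_b and pan_left_top below 0.04 m and z of tin_b in the frame of pan_left_top between -0.006 and 0.006 m and angle between tin_b's own z axis and vertical below 0.15 rad) or (horizontal distance between tin_b and pan_right_top below 0.04 m and z of tin_b in the frame of pan_right_top between -0.006 and 0.006 m and angle between tin_b's own z axis and vertical below 0.15 rad))) or ((x of tin_b in the frame of drawer_in between -0.024 and 0.062 m and y of tin_b in the frame of drawer_in between -0.054 and 0.054 m and z of tin_b in the frame of drawer_in between -0.006 and 0.006 m and angle between tin_b's own z axis and vertical below 0.15 rad) and ((horizontal distance between tin_a and pan_left_top below 0.04 m and z of tin_a in the frame of pan_left_top between -0.006 and 0.006 m and angle between tin_a's own z axis and vertical below 0.15 rad) or (horizontal distance between tin_a and pan_right_top below 0.04 m and z of tin_a in the frame of pan_right_top between -0.006 and 0.006 m and angle between tin_a's own z axis and vertical below 0.15 rad)))) and x of drawer_front in the frame of unit above -0.0915 m and value of joint catch_l above 0.0008 m and linear speed of each of tin_a, tin_b below 0.02 m/s); the robot touches nothing.
It fails at once if the drawer is pushed or pulled with more than 22 N (contact force between any of the fingers, the arm and drawer above 22 N).
It fails at once if the balance is loaded with more than 25 N (contact force between balance and anything else above 25 N).
It fails at once if a tin is tipped by more than 0.6 rad (angle between any of tin_a, tin_b's own z axis and vertical above 0.6 rad).
It fails at once if the ore lump, tweezer, trivet or mold is moved by more than 30 mm (distance of any of ore, tweezer, trivet, mold from where it was at the start of the episode above 0.03 m).
It also fails if it takes over 72 s, if anything falls off the work surface, if the arm or the gripper's body presses on something with over 40 N, if the wrist force passes 120 N, or if a joint passes its speed limit or range.

ROBOT

A 6-joint arm with a two-finger parallel gripper is mounted at the origin on the work surface. World frame = base frame: x ahead of the robot, y to its left, z up, the work surface at z = 0. Lengths are in mm, angles in rad, forces in N, time in s.
With the tool pointing down it reaches from about 300 to 775 mm from the base axis. Payload 14.6 kg.
Tool frame: the origin (TCP) lies at the very end of the fingers, on their centre line; the grasp point (between the pads) lies 19 mm behind it (manip.grip_point_offset is the distance from the TCP to the grasp point, in mm); z points along the fingers, y is the line along which they close (so a half turn about z gives the same grasp; the last joint's range is limited). The gripper opens to 94 mm and grips with 3 to 60 N. Pads are 16 mm wide; open, the fingers measure 119 mm over their backs; the gripper's body (75 mm by 177 mm) begins 78 mm behind the grasp point.
Start: joints at [-1.226, 0.3, 1.521, -0, 1.321, -0.067], TCP at [220.135, -504.014, 168.446] pointing down, gripper open.
Joint ranges: [-3.03, 3.03], [-0.79, 2.21], [0.23, 2.52], [-1.04, 4.18], [0, 3.07], [-2.55, 2.55]. Speed limits (rad/s): [2.22, 2.22, 2.57, 3.14, 3.14, 3.14].

INTERFACE

Orientations are given as [roll, pitch, yaw] about the fixed x, y, z axes, in that order (R = Rz(yaw) Ry(pitch) Rx(roll)).
In Python, from cell import telemetry, eyes, manip gives the robot as it stands.
- The arm moves only by the tool play_rows, never from a script. Its arguments are lists of equal length, an entry for each row: "translation": the shift along the world's x, y, z in m, a list of three; "yaw": the turn about the world's z in rad. A call has 1 to 12 rows; each row is the pose to reach, as a shift and turn from the pose commanded when the call began; what a row does not reach only later rows make up. A row lasts 1/8 s, in which the tool goes at most 62.5 mm and 10.7 degrees, less where a joint would pass 70% of its speed; a pose out of reach is approached as far as the arm can. A call with a gripper value outside its range is refused whole. "hand" is the opening, from 0 (shut) to 1 (fully open), set as the call begins (left out, the last holds). The fingers move at their own pace and stop on an object; "force" is the grip in N (left out, the last holds). Time passes only in rows, so rows that repeat a pose let the fingers close. It gives the time, the measured TCP pose, the force, the opening and the grip force at its end, in the units of the state.
- telemetry.read_state(): the state, without advancing time (a new reading comes with each control period).
- eyes.camera(name): name is "scene" or "top" or "wrist"; returns a dict with "pixels" (480x640x3 uint8, red, green, blue), "fx", "fy", "cx", "cy" (pixels), "cam_to_world" (4x4, takes a point from camera to world coordinates); the wrist camera has in their place "T_tool_cam" (4x4, takes a point from camera to tool coordinates, whose origin is the TCP and whose axes are the flange's). Camera axes: x right, y up, looking along -z (the intrinsics and any distortion apply to the point x, -y, -z); pixel columns grow to the right and rows downward; lengths in mm; the calibration is good to about 2 mm. A picture is of the moment at which its call begins: read the wrist's pose just before it. There is no depth.
- manip.sign_off(): hands the job in; it is judged then, once.
The state is a dict: "clock": time; "joints": joint angles; "qd": joint speeds; "effort": joint torques, N m; "eef_pos": TCP position; "eef_rot": TCP orientation; "wrist_force": force on the tool from outside, world axes, zero at the start; "moment": the same for the moment, N m; "finger_gap": finger opening in mm; "finger_force": force on a finger pad.
Only numpy, scipy, OpenCV 4.12 (cv2) and the standard library are available. Lean on these libraries where they do the work, as an engineer would, in place of code of your own. Each camera call takes 0.05 s, during which the arm holds its last target. There are 200 camera calls.

## Working session

There is one attempt and no reset: what is moved stays moved. The work goes in short steps, Python scripts to look and compute and a tool call to move; the robot and the scene stay as the last step left them, time stands still between calls to the robot, and variables do not carry over. Pictures are saved under pics/ and viewed, at most 13 in all, crops included, and the job is handed in when it is done.

Besides the shell and the picture viewer there is one more tool, called in YAML: its name, and indented under it one key for each argument. play_rows: Moves the arm, as the interface text tells. Its arguments: {"type":"object","properties":{"translation":{"type":"array","items":{"type":"array","items":{"type":"number"}}},"yaw":{"type":"array","items":{"type":"number"}},"hand":{"type":"number"},"force":{"type":"number"}},"required":["translation","yaw"]}

```bash
mkdir -p pics
cat > h.py <<'E'
import numpy as np, cv2
from cell import telemetry, eyes, manip
def snap(name,fn):
    c=eyes.camera(name); cv2.imwrite('pics/'+fn,c['pixels'][:,:,::-1]); np.savez('pics/'+fn+'.npz',**{k:np.array(v) for k,v in c.items() if v is not None}); return c
def ray(c,u,v,z):
    "world point at height z seen at pixel"
    d=np.array([(u-float(c['cx']))/float(c['fx']),-(v-float(c['cy']))/float(c['fy']),-1.])
    T=np.array(c['cam_to_world']); o=T[:3,3]; w=T[:3,:3]@d
    return (o+w*(z-o[2])/w[2]).round(1)
def proj(c,p):
    T=np.linalg.inv(np.array(c['cam_to_world'])); q=T[:3,:3]@np.array(p,float)+T[:3,3]
    return np.array([float(c['cx'])-float(c['fx'])*q[0]/q[2], float(c['cy'])+float(c['fy'])*q[1]/q[2]]).round(1)
E
python3 - <<'E'
from h import *
for n in('top','scene'):
    c=snap(n,n+'0.png'); print(n,{k:v for k,v in c.items() if k!='pixels'})
print(telemetry.read_state())
E
```

```text
top {'fx': 463.4808047793942, 'fy': 463.4808047793942, 'cx': 324.82919002563733, 'cy': 246.06054726151015, 'cam_to_world': array([[ 1.69431003e-02,  9.98790827e-01, -4.61499160e-02,
         5.28168571e+02],
       [-9.99698569e-01,  1.77425980e-02,  1.69697152e-02,
         4.02771952e+01],
       [ 1.77680152e-02,  4.58484854e-02,  9.98790375e-01,
         1.08193549e+03],
       [ 0.00000000e+00,  0.00000000e+00,  0.00000000e+00,
         1.00000000e+00]])}
scene {'fx': 442.3156754103939, 'fy': 442.3156754103939, 'cx': 325.49430799174195, 'cy': 241.83628755203617, 'cam_to_world': array([[-4.39038421e-01, -5.93953062e-01,  6.74140212e-01,
         1.26900563e+03],
       [ 8.98391261e-01, -3.00036348e-01,  3.20735611e-01,
         3.64514862e+02],
       [ 1.17646688e-02,  7.46456931e-01,  6.65329725e-01,
         7.73407203e+02],
       [ 0.00000000e+00,  0.00000000e+00,  0.00000000e+00,
         1.00000000e+00]])}
{'clock': 0.1, 'joints': array([-1.22556753e+00,  3.00410355e-01,  1.52148779e+00, -9.15877367e-06,
        1.32068306e+00, -6.65984076e-02]), 'qd': array([ 0.00031589, -0.00159943, -0.00201719,  0.00254112, -0.00204746,
       -0.00018712]), 'effort': array([ 8.91763120e-04, -5.32646120e+01, -3.53284550e+01,  7.09935394e-02,
        2.34411901e-02, -4.72169154e-05]), 'eef_pos': array([ 220.06553638, -503.77640112,  167.95912808]), 'eef_rot': array([-3.14060570e+00, -5.69356309e-05,  4.11829446e-01]), 'wrist_force': array([-0.74688449,  0.38050511,  0.04857388]), 'moment': array([-0.01802021,  0.03073455, -0.01376039]), 'finger_force': 0.0, 'finger_gap': 94.18000304822803}
```

View pics/top0.png

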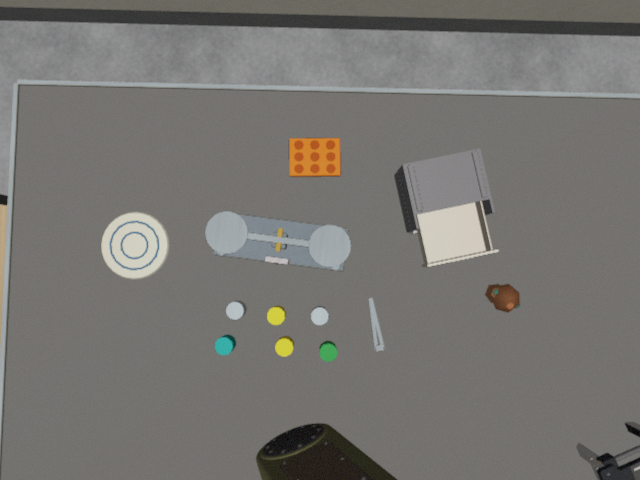

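View pics/scene0.png

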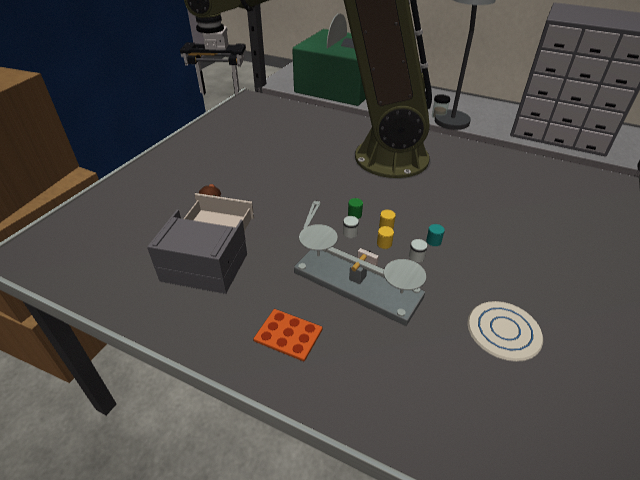

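The top view shows six tin shapes. The two plain aluminium ones are at (235,311) and (320,316); these fit the description. Turquoise (224,346), yellow (276,316) and (284,347), and green (328,352) are decoys. The balance pans are at (227,233) and (329,246), and the drawer unit is around (450,205). I'll confirm this in an enlarged crop.

Run:
```python
from h import *
im=cv2.imread('pics/top0.png')[140:365,200:500]
cv2.imwrite('pics/crop0.png',cv2.resize(im,None,fx=2.66,fy=2.66,interpolation=cv2.INTER_CUBIC))
c=np.load('pics/top0.png.npz')
for n,u,v,z in [('tinL',235,311,44),('tinR',320,316,44),('yel',276,316,44),('panL',226.5,233,101),('panR',329.5,246,101),('roofFL',409,212,112),('df_l',427,265.5,105),('df_r',497,250.5,105),('unit back r',481,150.5,118),('unit back l',404,164.5,118)]:
    print(n,ray(c,u,v,z))
```

```text
tinL [428.3 219.6  44. ]
tinR [420.1  30.8  44. ]
yel [418.6 128.5  44. ]
panL [597.4 231.9 101. ]
panR [573.8  13.7 101. ]
roofFL [ 648.  -152.5  112. ]
df_l [ 536.  -193.1  105. ]
df_r [ 570.4 -342.1  105. ]
unit back r [ 780.9 -303.   118. ]
unit back l [ 747.6 -139.9  118. ]
```

View pics/crop0.png

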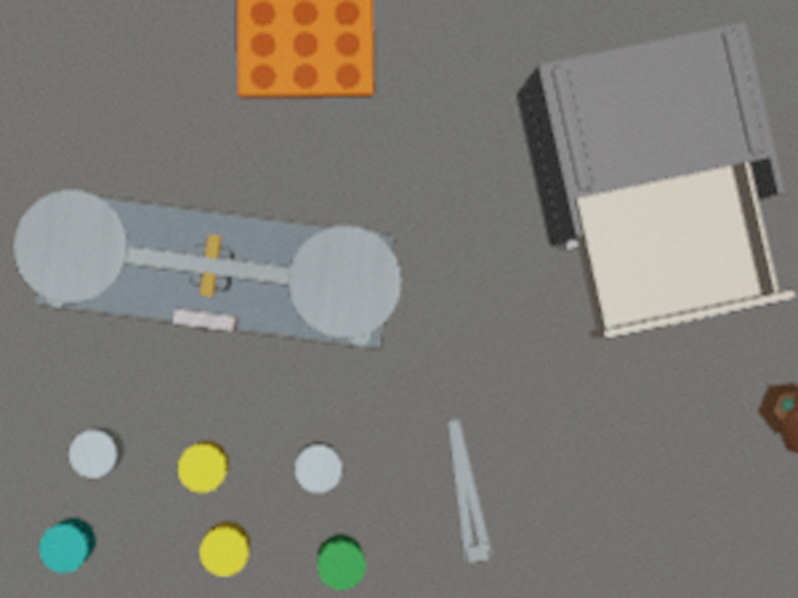

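Run:
```python
from h import *
c=np.load('pics/scene0.png.npz')
for p in [(428,220,44),(420,31,44),(597.4,231.9,101),(573.8,13.7,101),(553,-267.6,105),(536,-193,105),(570,-342,105),(764,-221.5,118)]: print(p,proj(c,p))
```

```text
(428, 220, 44) [418.4 242.5]
(420, 31, 44) [350.  219.1]
(597.4, 231.9, 101) [404.2 271.5]
(573.8, 13.7, 101) [317.8 234.8]
(553, -267.6, 105) [223.2 196.4]
(536, -193, 105) [251.5 200.8]
(570, -342, 105) [195.5 192.2]
(764, -221.5, 118) [182.2 248. ]
```

play_rows:
  translation:
    - [0.2, 0.535, -0.028]
    - [0.2, 0.535, -0.028]
    - [0.2, 0.535, -0.028]
    - [0.2, 0.535, -0.028]
    - [0.2, 0.535, -0.028]
    - [0.2, 0.535, -0.028]
    - [0.2, 0.535, -0.028]
    - [0.2, 0.535, -0.028]
    - [0.2, 0.535, -0.028]
    - [0.2, 0.535, -0.028]
    - [0.2, 0.535, -0.028]
    - [0.2, 0.535, -0.028]
  yaw: [-0.412, -0.412, -0.412, -0.412, -0.412, -0.412, -0.412, -0.412, -0.412, -0.412, -0.412, -0.412]
  hand: 0.7
  force: 15

```text
clock: 1.6
eef_pos: [419.9, 29.8, 140.5]
eef_rot: [3.141, 0.0, -0.002]
wrist_force: [-0.2, -0.1, -0.1]
finger_gap: 65.5
finger_force: 0.0
```

play_rows:
  translation:
    - [0, 0.001, -0.06]
    - [0, 0.001, -0.11]
    - [0, 0.001, -0.126]
    - [0, 0.001, -0.126]
  yaw: [0, 0, 0, 0]

```text
clock: 2.1
eef_pos: [419.4, 30.8, 13.8]
eef_rot: [3.142, 0.002, -0.002]
wrist_force: [0.7, 1.0, 0.0]
finger_gap: 65.8
finger_force: 0.0
```

play_rows:
  translation:
    - [0, 0, 0]
    - [0, 0, 0]
    - [0, 0, 0]
    - [0, 0, 0]
  yaw: [0, 0, 0, 0]
  hand: 0.3
  force: 12

```text
clock: 2.6
eef_pos: [420.3, 32.0, 14.7]
eef_rot: [3.142, -0.001, -0.0]
wrist_force: [0.1, -0.6, 0.6]
finger_gap: 30.0
finger_force: 0.0
```

Run:
```python
from h import *
c=snap('top','t1.png'); w=snap('wrist','w1.png'); 
print(w['T_tool_cam'],w['fx'],w['cx'],w['cy'],telemetry.read_state()['finger_gap'])
a=cv2.resize(c['pixels'][260:400,200:360,::-1],None,fx=2.5,fy=2.5); b=cv2.resize(w['pixels'][:,:,::-1],(400,300))
a=cv2.resize(a,(400,350)); b=cv2.copyMakeBorder(b,0,50,0,0,cv2.BORDER_CONSTANT)
cv2.imwrite('pics/m1.png',np.hstack([a,b]))
```

```text
[[ 4.83227861e-04  9.67497191e-01  2.52881301e-01  7.28689139e+01]
 [ 9.99999882e-01 -4.79940976e-04 -7.46842775e-05  4.68405574e-01]
 [ 4.91112696e-05  2.52881307e-01 -9.67497309e-01 -2.15208879e+02]
 [ 0.00000000e+00  0.00000000e+00  0.00000000e+00  1.00000000e+00]] 385.20891040411846 318.71941877885104 238.29042075386494 28.219138122307154
```

View pics/m1.png

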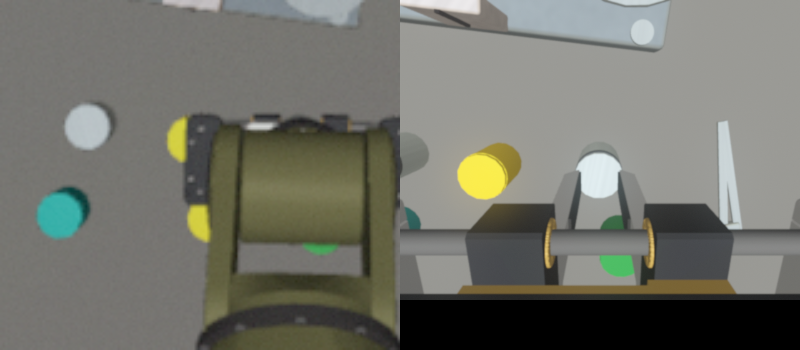

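The wrist view (right half) shows the aluminium tin upright, its cap centred at about wrist pixel (320,280). It sits just ahead of the fingers, which closed behind it or squeezed it forward. I'll work out where it is.

```bash
cat >> h.py <<'E'
from scipy.spatial.transform import Rotation as R
def wray(c,s,u,v,z):
    T=np.eye(4); T[:3,:3]=R.from_euler('xyz',s['eef_rot']).as_matrix(); T[:3,3]=s['eef_pos']
    d=dict(c); d['cam_to_world']=T@np.array(c['T_tool_cam']); return ray(d,u,v,z)
E
python3 - <<'E'
from h import *
s=telemetry.read_state()
c=np.load('pics/w1.png.npz')
print(s['eef_pos'],c['fx'],c['fy'])
print('tin',wray(c,s,320,280,44),'yel',wray(c,s,132,282,44),'base corner',wray(c,s,423,76,24))
g=cv2.cvtColor(cv2.imread('pics/w1.png')[200:340,250:390],cv2.COLOR_BGR2HSV); 
cv2.imwrite('pics/w1c.png',cv2.resize(cv2.imread('pics/w1.png')[180:360,220:440],None,fx=3,fy=3))
E
```

```text
[420.18650145  32.03770927  14.56546664] 385.20891040411846 385.20891040411846
tin [422.4  30.9  44. ] yel [421.2 127.5  44. ] base corner [522.7 -20.3  24. ]
```

View pics/w1c.png

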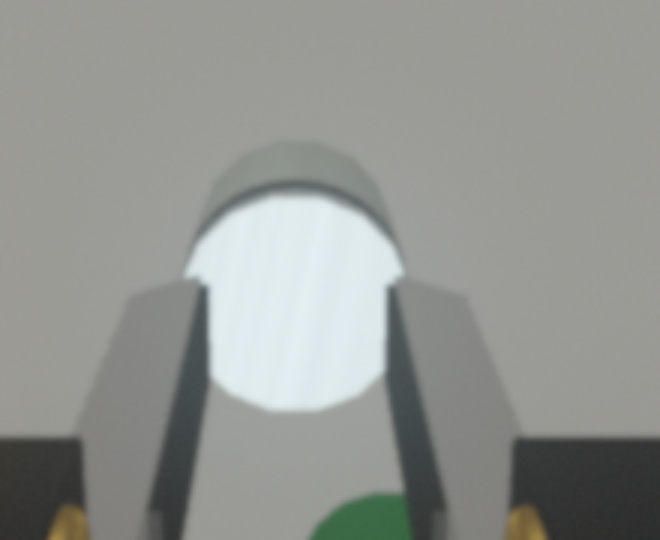

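Run:
```python
from h import *
print([a for a in dir(manip) if a[0]!='_'], manip.grip_point_offset); s=telemetry.read_state(); print(s['eef_pos'],s['joints'],s['finger_gap'],s['finger_force'],s['wrist_force'],s['moment'])
```

```text
['Unreachable', 'grip_point_offset', 'sign_off'] 18.8
[420.18650145  32.03770927  14.56546664] [-1.08728767e-02  2.29367381e-01  2.01802821e+00  1.81861268e-05
  8.94011079e-01  1.55994117e+00] 28.219138122307154 0.0 [-0.10368651 -0.58310024  0.53687915] [-0.04030097 -0.04227942  0.02961636]
```

play_rows:
  translation:
    - [0, 0, 0.03]
    - [0, 0, 0.06]
    - [0, 0, 0.06]
  yaw: [0, 0, 0]

```text
clock: 3.08
eef_pos: [421.3, 32.0, 76.1]
eef_rot: [3.142, -0.004, -0.0]
wrist_force: [0.3, -0.4, -0.1]
finger_gap: 28.2
finger_force: 0.0
```

Run:
```python
from h import *
s=telemetry.read_state(); w=snap('wrist','w2.png'); c=snap('scene','s2.png')
a=cv2.resize(w['pixels'][140:440,160:480,::-1],(400,375)); b=cv2.resize(c['pixels'][150:290,290:440,::-1],(400,375))
cv2.imwrite('pics/m2.png',np.hstack([a,b])); print(s['eef_pos'],s['finger_gap'])
```

```text
[421.27315817  32.01839346  76.07797815] 28.220856569099375
```

View pics/m2.png

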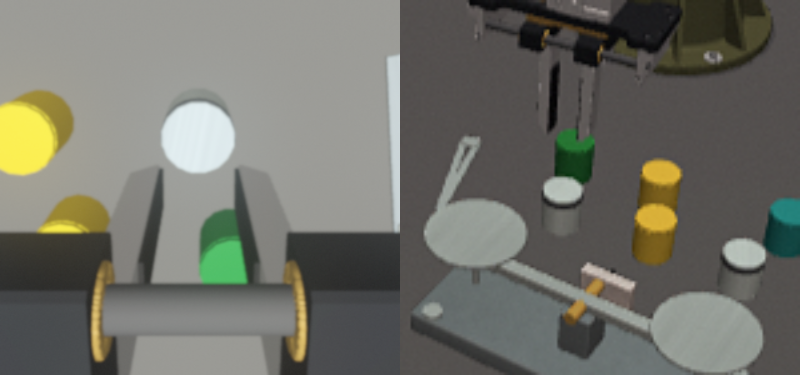

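Run:
```python
from h import *
c=np.load('pics/s2.png.npz'); s=telemetry.read_state(); w=np.load('pics/w2.png.npz')
for x in(400,421,434):
  for z in (76,100,126):
    for y in (18,46): print((x,y,z),proj(c,(x,y,z)))
print('tin wrist',wray(w,s,318.4,249.6,44)); print('tip px 352,201; tin cap scene', ray(c,351,221,44))
im=cv2.imread('pics/s2.png')
cv2.imwrite('pics/s2c.png',cv2.resize(im[120:250,290:420],None,fx=4.5,fy=4.5,interpolation=cv2.INTER_CUBIC))
```

```text
(400, 18, 76) [349.1 203.9]
(400, 46, 76) [359.  206.8]
(400, 18, 100) [349.6 196.5]
(400, 46, 100) [359.5 199.4]
(400, 18, 126) [350.  188.2]
(400, 46, 126) [360.2 191. ]
(421, 18, 76) [345.9 208.3]
(421, 46, 76) [355.8 211.3]
(421, 18, 100) [346.3 200.8]
(421, 46, 100) [356.3 203.8]
(421, 18, 126) [346.7 192.4]
(421, 46, 126) [356.9 195.4]
(434, 18, 76) [343.8 211. ]
(434, 46, 76) [353.8 214. ]
(434, 18, 100) [344.2 203.5]
(434, 46, 100) [354.3 206.5]
(434, 18, 126) [344.6 195.1]
(434, 46, 126) [354.9 198.1]
tin wrist [420.9  31.7  44. ]
tip px 352,201; tin cap scene [426.1  36.5  44. ]
```

View pics/s2c.png

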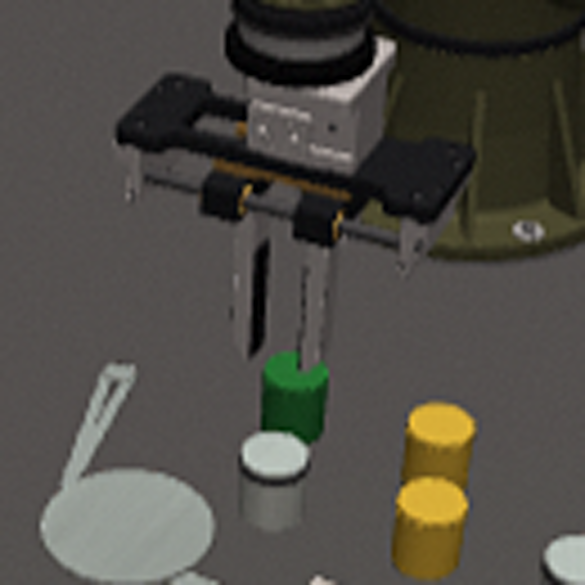

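The tips show at crop (255,357) and (308,368), about 20–50 mm above the reported TCP, and the tin hasn't moved. So the fingers closed above the cap. I'll open them to a second known gap and use the change in pixels to find the real tip depth.

play_rows:
  translation:
    - [0, 0, 0]
    - [0, 0, 0]
    - [0, 0, 0]
  yaw: [0, 0, 0]
  hand: 0.7

```text
clock: 3.55
eef_pos: [420.0, 32.0, 74.1]
eef_rot: [-3.142, 0.001, -0.0]
wrist_force: [-0.4, -0.3, -0.8]
finger_gap: 55.1
finger_force: 0.0
```

Run:
```python
from h import *
s=telemetry.read_state(); w=snap('wrist','w3.png'); 
a=cv2.imread('pics/w2.png')[220:360,230:410]; b=w['pixels'][220:360,180:460,::-1]
a=cv2.resize(a,None,fx=2,fy=2);b=cv2.resize(b,None,fx=2.8,fy=2.8)
a=cv2.copyMakeBorder(a,0,0,0,784-360,cv2.BORDER_CONSTANT); b=cv2.resize(b,(784,300)) if 0 else b[:310]
b=cv2.copyMakeBorder(b,0,0,0,784-b.shape[1],cv2.BORDER_CONSTANT)
cv2.imwrite('pics/m3.png',np.vstack([a,b])); print(s['eef_pos'],s['finger_gap'])
```

```text
[419.95499095  31.98139091  74.08505773] 55.05039368619779
```

View pics/m3.png

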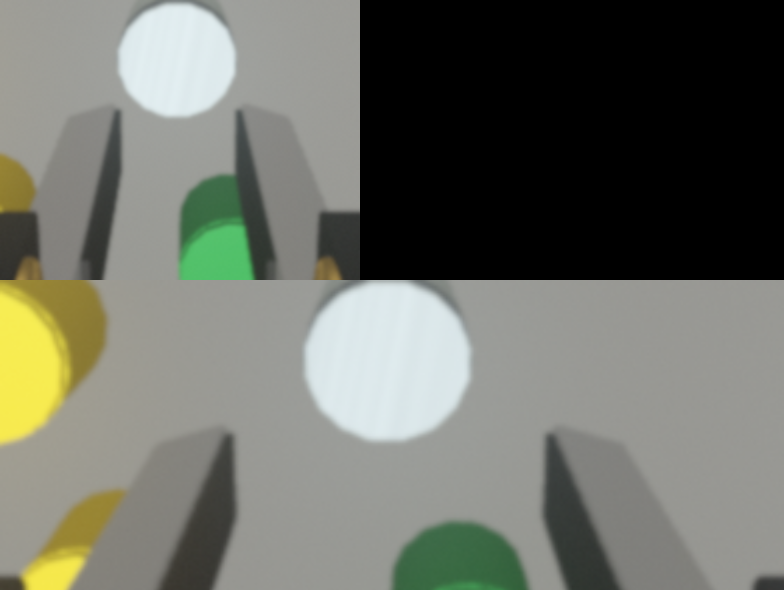

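The tip opening changes from 58 to 111 px as the gap goes from 28.2 to 55 mm. That puts the tips at a depth of about 193 mm, so they sit about 35 mm above the reported TCP; the scene view gives 34. I'll allow for that offset in every height from here on.

play_rows:
  translation:
    - [0, -0.001, -0.05]
    - [0, -0.001, -0.08]
    - [0, -0.001, -0.092]
    - [0, -0.001, -0.095]
    - [0, -0.001, -0.095]
  yaw: [0, 0, 0, 0, 0]

```text
clock: 4.22
eef_pos: [420.7, 31.0, -19.8]
eef_rot: [-3.142, -0.001, -0.0]
wrist_force: [-0.6, 0.1, 1.4]
finger_gap: 66.1
finger_force: 0.0
```

play_rows:
  translation:
    - [0, 0, 0]
    - [0, 0, 0]
    - [0, 0, 0]
    - [0, 0, 0]
  yaw: [0, 0, 0, 0]
  hand: 0.3
  force: 12

```text
clock: 4.72
eef_pos: [420.4, 31.0, -20.3]
eef_rot: [-3.142, -0.0, -0.0]
wrist_force: [0.2, 0.7, 4.4]
finger_gap: 40.0
finger_force: 12.0
```

play_rows:
  translation:
    - [0, 0, 0.01]
    - [0, 0, 0.05]
    - [0, 0, 0.1]
    - [0.0, 0, 0.14]
    - [0.05, -0.006, 0.14]
    - [0.1, -0.012, 0.14]
    - [0.14, -0.017, 0.14]
    - [0.153, -0.017, 0.135]
    - [0.153, -0.017, 0.125]
    - [0.153, -0.017, 0.115]
    - [0.153, -0.017, 0.115]
  yaw: [0, 0, 0, 0, 0, 0, 0, 0, 0, 0, 0]

```text
clock: 6.1
eef_pos: [572.0, 14.1, 93.7]
eef_rot: [-3.141, 0.002, -0.0]
wrist_force: [0.6, 0.3, -1.1]
finger_gap: 40.0
finger_force: 12.0
```

play_rows:
  translation:
    - [0, 0, 0]
    - [0, 0, 0]
  yaw: [0, 0]

```text
clock: 6.35
eef_pos: [573.2, 14.0, 94.9]
eef_rot: [3.142, -0.001, -0.0]
wrist_force: [0.8, -0.1, -0.9]
finger_gap: 39.7
finger_force: 12.0
```

play_rows:
  translation:
    - [0, 0, -0.008]
    - [0, 0, -0.015]
    - [0, 0, -0.02]
    - [0, 0, -0.022]
    - [0, 0, -0.022]
  yaw: [0, 0, 0, 0, 0]

```text
clock: 6.98
eef_pos: [573.1, 14.0, 72.4]
eef_rot: [3.142, 0.0, -0.0]
wrist_force: [0.2, -1.0, -0.7]
finger_gap: 39.9
finger_force: 12.0
```

play_rows:
  translation:
    - [0, 0, 0]
    - [0, 0, 0]
    - [0, 0, 0]
    - [0, 0, 0]
  yaw: [0, 0, 0, 0]
  hand: 0.7

```text
clock: 7.48
eef_pos: [573.2, 14.0, 72.5]
eef_rot: [-3.142, -0.0, -0.0]
wrist_force: [0.5, 0.7, 0.4]
finger_gap: 65.2
finger_force: 0.0
```

play_rows:
  translation:
    - [0, 0, 0.02]
    - [0, 0, 0.06]
    - [0, 0, 0.09]
    - [0, 0, 0.09]
  yaw: [0, 0, 0, 0]

```text
clock: 7.98
eef_pos: [574.1, 14.0, 164.6]
eef_rot: [3.141, -0.004, -0.0]
wrist_force: [-0.3, 0.5, -1.0]
finger_gap: 65.7
finger_force: 0.0
```

Run:
```python
from h import *
s=telemetry.read_state(); w=snap('wrist','w4.png'); c=snap('scene','s4.png'); t=snap('top','t4.png')
a=cv2.resize(w['pixels'][:,:,::-1],(400,300)); b=cv2.resize(c['pixels'][190:340,280:480,::-1],(400,300))
cv2.imwrite('pics/m4.png',np.hstack([a,b])); print(s['eef_pos'],s['clock'])
```

```text
[574.10736622  13.96888004 164.63644347] 7.975
```

View pics/m4.png

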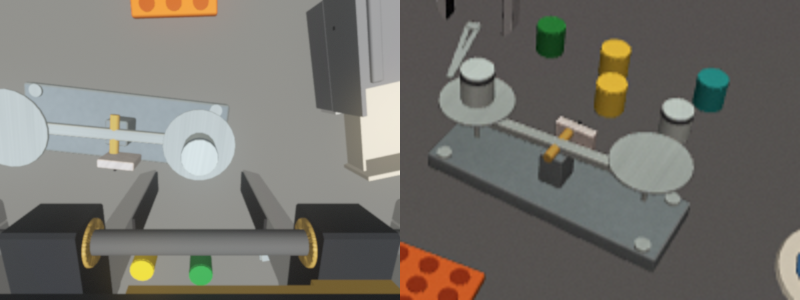

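The tin stands upright near the centre of the right pan, which is down: in the scene half its cap is at (477,70). The left pan is up and empty, and the second tin is untouched at (677,110). Next is the second tin.

play_rows:
  translation:
    - [-0.146, 0.206, 0]
    - [-0.146, 0.206, 0]
    - [-0.146, 0.206, 0]
    - [-0.146, 0.206, 0]
    - [-0.146, 0.206, -0.03]
    - [-0.146, 0.206, -0.08]
    - [-0.146, 0.206, -0.11]
    - [-0.146, 0.206, -0.11]
  yaw: [0, 0, 0, 0, 0, 0, 0, 0]

```text
clock: 9.12
eef_pos: [425.4, 219.3, 50.1]
eef_rot: [3.139, 0.005, -0.0]
wrist_force: [-0.6, -0.4, 0.9]
finger_gap: 66.0
finger_force: 0.0
```

Run:
```python
from h import *
s=telemetry.read_state(); w=snap('wrist','w5.png'); print(s['eef_pos'],s['eef_rot'])
g=cv2.cvtColor(w['pixels'],cv2.COLOR_RGB2GRAY)
m=(g>195).astype(np.uint8); n,l,st,ce=cv2.connectedComponentsWithStats(m)
for i in range(1,n):
    if st[i,4]>800: print(st[i],ce[i].round(1),wray(w,s,*ce[i],44))
```

```text
[425.43951508 219.2867874   50.0802371 ] [ 3.13945836e+00  5.04224936e-03 -1.61112581e-04]
[   0    0   39  117 3293] [17.2 50.1] [542.6 376.9  44. ]
[235   0  31  35 855] [250.1  17.2] [558.2 254.1  44. ]
[ 461   18  107   38 2708] [513.8  36.7] [549.2 117.1  44. ]
[ 284  223   65   62 3156] [315.8 253.3] [431.1 220.5  44. ]
[ 433  240   65   60 3030] [465.2 269.6] [420.7 129.8  44. ]
```

play_rows:
  translation:
    - [0.002, 0, -0.04]
    - [0.002, 0, -0.065]
    - [0.002, 0, -0.072]
    - [0.002, 0, -0.072]
  yaw: [0, 0, 0, 0]

```text
clock: 9.68
eef_pos: [429.7, 220.2, -18.6]
eef_rot: [-3.141, -0.001, -0.0]
wrist_force: [0.1, 0.1, 0.7]
finger_gap: 66.2
finger_force: 0.0
```

play_rows:
  translation:
    - [0, 0, 0]
    - [0, 0, 0]
    - [0, 0, 0]
    - [0, 0, 0]
  yaw: [0, 0, 0, 0]
  hand: 0.3

```text
clock: 10.18
eef_pos: [429.4, 220.1, -19.1]
eef_rot: [-3.141, -0.001, -0.0]
wrist_force: [-1.6, -0.0, 7.0]
finger_gap: 39.9
finger_force: 12.0
```

play_rows:
  translation:
    - [0, 0, 0.01]
    - [0, 0, 0.05]
    - [0, 0, 0.1]
    - [0.0, 0, 0.145]
    - [0.05, 0.004, 0.145]
    - [0.1, 0.008, 0.145]
    - [0.15, 0.012, 0.145]
    - [0.168, 0.012, 0.14]
    - [0.168, 0.012, 0.132]
    - [0.168, 0.012, 0.132]
    - [0.168, 0.012, 0.132]
  yaw: [0, 0, 0, 0, 0, 0, 0, 0, 0, 0, 0]

```text
clock: 11.55
eef_pos: [596.5, 232.2, 113.1]
eef_rot: [-3.141, -0.0, 0.0]
wrist_force: [-0.1, 0.5, -2.6]
finger_gap: 40.6
finger_force: 12.0
```

play_rows:
  translation:
    - [0, 0, -0.008]
    - [0, 0, -0.015]
    - [0, 0, -0.022]
    - [0, 0, -0.028]
    - [0, 0, -0.032]
    - [0, 0, -0.032]
    - [0, 0, -0.032]
  yaw: [0, 0, 0, 0, 0, 0, 0]

```text
clock: 12.42
eef_pos: [597.2, 232.0, 80.6]
eef_rot: [3.142, -0.0, -0.0]
wrist_force: [-0.6, 0.4, -0.6]
finger_gap: 40.1
finger_force: 12.0
```

play_rows:
  translation:
    - [0, 0, 0]
    - [0, 0, 0]
    - [0, 0, 0]
    - [0, 0, 0]
  yaw: [0, 0, 0, 0]
  hand: 0.7

```text
clock: 12.92
eef_pos: [597.1, 232.0, 80.5]
eef_rot: [3.142, -0.0, -0.0]
wrist_force: [-0.9, 0.4, -0.3]
finger_gap: 65.5
finger_force: 0.0
```

play_rows:
  translation:
    - [0, 0, 0.02]
    - [0, 0, 0.07]
    - [-0.03, 0, 0.13]
    - [-0.09, 0, 0.16]
    - [-0.15, -0.05, 0.16]
    - [-0.15, -0.1, 0.16]
    - [-0.15, -0.1, 0.16]
    - [-0.15, -0.1, 0.16]
    - [-0.15, -0.1, 0.16]
    - [-0.15, -0.1, 0.16]
  yaw: [0, 0, 0, 0, 0, 0, 0, 0, 0, 0]

```text
clock: 14.18
eef_pos: [447.3, 132.7, 240.1]
eef_rot: [3.141, 0.001, 0.001]
wrist_force: [-0.9, -0.0, -0.3]
finger_gap: 65.8
finger_force: 0.0
```

Run:
```python
from h import *
s=telemetry.read_state(); w=snap('wrist','w6.png'); c=snap('scene','s6.png'); t=snap('top','t6.png')
a=cv2.resize(t['pixels'][200:290,190:370,::-1],(400,200)); b=cv2.resize(c['pixels'][190:340,280:480,::-1],(400,300))
a=cv2.copyMakeBorder(a,0,100,0,0,cv2.BORDER_CONSTANT)
e=cv2.resize(w['pixels'][:,:,::-1],(360,270)); d=cv2.resize(c['pixels'][180:300,140:300,::-1],(360,270))
cv2.imwrite('pics/m6.png',np.vstack([np.hstack([a,b]),cv2.copyMakeBorder(np.hstack([e,d]),0,0,0,80,cv2.BORDER_CONSTANT)])); print(s['eef_pos'],s['clock'])
```

```text
[447.26911881 132.65384168 240.06343721] 14.175
```

View pics/m6.png

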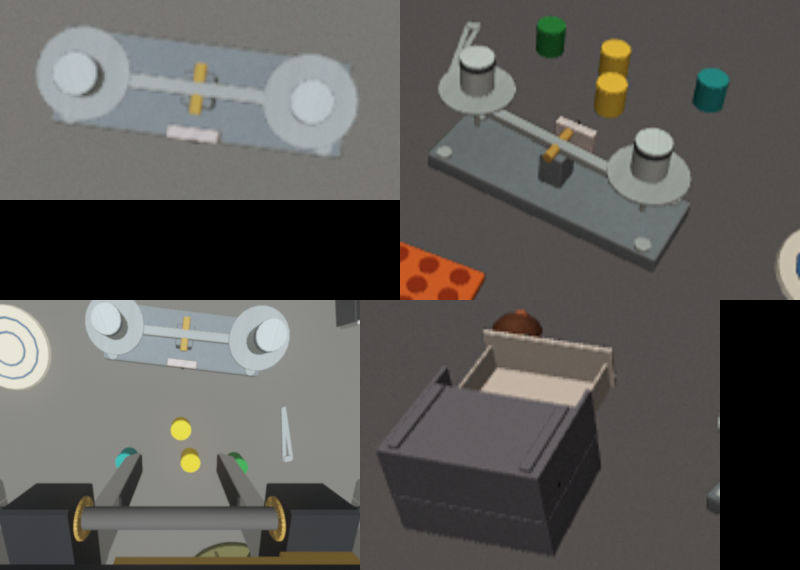

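Both tins stand upright on their pans. Compared with the earlier view, the right pan moved up (100→89) and the left moved down (162→173) in the scene crops. The shift matches 18 mm, so the left tin is heavier. I'll grip it on its pan.

play_rows:
  translation:
    - [0.06, 0.04, 0]
    - [0.1, 0.08, 0]
    - [0.15, 0.1, 0]
    - [0.15, 0.1, -0.03]
    - [0.15, 0.1, -0.09]
    - [0.15, 0.1, -0.14]
    - [0.15, 0.1, -0.165]
    - [0.15, 0.1, -0.167]
    - [0.15, 0.1, -0.167]
  yaw: [0, 0, 0, 0, 0, 0, 0, 0, 0]

```text
clock: 15.45
eef_pos: [597.7, 232.3, 74.6]
eef_rot: [-3.141, -0.001, -0.0]
wrist_force: [-0.1, 0.2, -0.2]
finger_gap: 66.1
finger_force: 0.0
```

play_rows:
  translation:
    - [0, 0, 0]
    - [0, 0, 0]
    - [0, 0, 0]
    - [0, 0, 0]
  yaw: [0, 0, 0, 0]
  hand: 0.3

```text
clock: 15.95
eef_pos: [597.3, 232.0, 73.9]
eef_rot: [-3.141, -0.001, -0.0]
wrist_force: [0.2, -0.8, 2.9]
finger_gap: 40.4
finger_force: 12.0
```

play_rows:
  translation:
    - [0, 0, 0.008]
    - [0, 0, 0.02]
    - [0, 0, 0.05]
    - [0, 0, 0.1]
    - [0, -0.03, 0.12]
    - [0.01, -0.08, 0.12]
    - [0.01, -0.14, 0.12]
    - [0.01, -0.2, 0.12]
    - [0.01, -0.26, 0.12]
    - [0.01, -0.32, 0.12]
    - [0.01, -0.38, 0.12]
    - [0.01, -0.43, 0.12]
  yaw: [0, 0, 0, 0, 0, 0, 0, 0.05, 0.1, 0.15, 0.213, 0.213]

```text
clock: 17.45
eef_pos: [606.8, -200.3, 194.3]
eef_rot: [3.141, -0.001, 0.213]
wrist_force: [0.7, 1.2, -1.8]
finger_gap: 40.1
finger_force: 12.0
```

play_rows:
  translation:
    - [0, -0.04, 0]
    - [0.001, -0.058, 0]
    - [0.001, -0.058, 0]
    - [0.001, -0.058, 0]
    - [0.001, -0.058, 0]
  yaw: [0, 0, 0, 0, 0]

```text
clock: 18.08
eef_pos: [608.5, -254.7, 193.7]
eef_rot: [3.142, -0.0, 0.214]
wrist_force: [0.2, -0.8, -2.2]
finger_gap: 40.2
finger_force: 12.0
```

Run:
```python
from h import *
s=telemetry.read_state(); w=snap('wrist','w7.png'); t=snap('top','t7.png'); c=snap('scene','s7.png'); print(s['eef_pos'],s['eef_rot'],s['clock'])
b=np.load('pics/s4.png.npz')
T=np.eye(4); T[:3,:3]=R.from_euler('xyz',s['eef_rot']).as_matrix(); T[:3,3]=s['eef_pos']
d=dict(w); d['cam_to_world']=T@w['T_tool_cam']
ux=np.array([.977,.213,0]); uy=np.array([-.213,.977,0]); o=np.array([598,-257.8,55])
img=w['pixels'][:,:,::-1].copy()
for p in [o-40*ux+69*uy,o-40*ux-69*uy,o+60*ux+69*uy,o+60*ux-69*uy,o]:
    q=proj(d,p); cv2.circle(img,tuple(int(v) for v in q),4,(0,0,255),-1)
for p in [o-46*ux+78*uy+[0,0,50],o-46*ux-78*uy+[0,0,50]]:
    q=proj(d,p); cv2.circle(img,tuple(int(v) for v in q),4,(0,255,0),-1)
cv2.imwrite('pics/m7.png',img)
```

```text
[ 608.45354314 -254.68882189  193.74582599] [ 3.14153352e+00 -2.71224482e-04  2.14387271e-01] 18.075
```

View pics/m7.png

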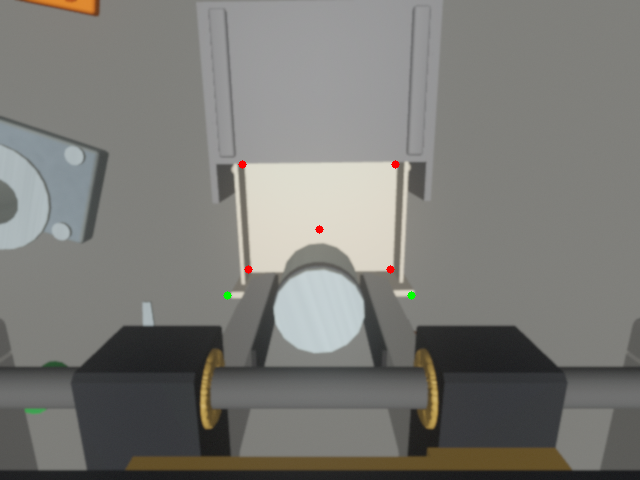

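The projected floor corners (red) and front ends (green) match the drawer in the wrist view. The tin at (320,308) is on the centre line. I'm lowering it now.

play_rows:
  translation:
    - [0, 0, -0.05]
    - [0, 0, -0.1]
    - [0, 0, -0.135]
    - [0, 0, -0.148]
    - [0, 0, -0.154]
    - [0, 0, -0.156]
    - [0, 0, -0.156]
    - [0, 0, -0.156]
  yaw: [0, 0, 0, 0, 0, 0, 0, 0]

```text
clock: 19.23
eef_pos: [608.5, -256.2, 38.3]
eef_rot: [3.141, -0.001, 0.213]
wrist_force: [0.2, -0.1, -0.6]
finger_gap: 40.1
finger_force: 12.0
```

play_rows:
  translation:
    - [0, 0, 0]
    - [0, 0, 0]
    - [0, 0, 0]
    - [0, 0, 0]
  yaw: [0, 0, 0, 0]
  hand: 0.62

```text
clock: 19.73
eef_pos: [608.2, -256.0, 37.5]
eef_rot: [3.142, -0.0, 0.213]
wrist_force: [-0.2, -0.1, -0.0]
finger_gap: 58.2
finger_force: 0.0
```

play_rows:
  translation:
    - [0, 0, 0.02]
    - [0, 0, 0.06]
    - [0, 0, 0.11]
    - [0, 0, 0.15]
    - [0, 0, 0.15]
  yaw: [0, 0, 0, 0, 0]

```text
clock: 20.35
eef_pos: [609.3, -256.6, 192.8]
eef_rot: [3.137, -0.006, 0.213]
wrist_force: [-0.8, -0.5, -0.8]
finger_gap: 58.2
finger_force: 0.0
```

Run:
```python
from h import *
s=telemetry.read_state(); w=snap('wrist','w8.png'); print(s['eef_pos'],s['eef_rot'],s['clock'])
g=cv2.cvtColor(w['pixels'],cv2.COLOR_RGB2HSV)
for v in range(225,330,6): print(v,' '.join('%3d/%3d'%(g[v,u,1],g[v,u,2]) for u in range(250,395,10)))
T=np.eye(4); T[:3,:3]=R.from_euler('xyz',s['eef_rot']).as_matrix(); T[:3,3]=s['eef_pos']
d=dict(w); d['cam_to_world']=T@w['T_tool_cam']; print(proj(d,(608.4,-254.7,99)),proj(d,(608.4,-254.7,55)))
```

```text
[ 609.34924819 -256.59655499  192.75567983] [ 3.13696661 -0.00583807  0.21281654] 20.35
225  21/222  22/223  22/223  21/223  21/223  14/207  13/209  13/212  13/212   6/198  21/223  21/223  21/222  22/222  22/216
231  21/221  22/222  22/223  22/223  21/223  12/208  13/208  15/211  13/210  10/199  21/223  21/222  22/222  21/221  23/214
237  22/221  22/222  22/223  22/223  22/223  13/208  13/209  13/210  13/210   6/197  21/222  22/222  22/222  22/221  23/211
243  22/221  21/221  22/222  22/222  22/222  13/208  13/210  13/212  13/211  21/222  22/222  21/222  22/221  22/221  22/209
249  22/220  22/221  22/222  22/222  22/222  20/220  15/210  13/211   9/209  21/222  22/222  22/221  22/221  22/220  23/208
255  22/220  22/221  22/221  22/221  23/222  22/222  21/221  19/219  23/222  21/221  22/221  22/221  22/220  22/220  25/197
261  22/219  22/220  23/221  22/221  22/222  23/222  21/221  22/221  22/221  22/221  22/221  22/220  22/220  22/219  26/188
267  22/219  23/220  22/220  22/220  22/221  22/221  22/221  22/221  22/221  22/221  23/221  22/219  22/220  22/219  25/182
273  25/166  23/199 
[... 547 characters left out ...]
/212  23/211  22/205  23/202  23/199  31/ 65  30/ 68
303  30/ 59  15/ 86  12/132  13/134  11/134  13/135  13/135  13/135  13/133  13/134  13/133  12/133  12/131  30/ 60  31/ 58
309  28/ 55  13/117  12/131  12/132  12/132  12/133  12/133  13/134  13/134  13/133  12/133  12/131  14/132  24/ 63  24/ 54
315  25/ 52  10/130  12/130  12/132  12/133  10/133  10/132  10/132  12/133  12/133  10/131  12/131  12/131  14/108  25/ 51
321  25/ 51  12/130  10/131  10/130  12/131  12/131  12/131  12/132  12/131  10/131  10/130  10/130  12/131  10/129  30/ 51
327  25/ 51  10/130  10/129  10/130  10/131  10/131  10/130  12/131  12/131  12/130  12/130  10/129   8/129  10/128  27/ 48
[315.2 230.2] [315.4 219.5]
```

The tin's cap is centred at about (319,230), as predicted for a tin standing upright on the drawer floor. Now I'll close the fingers and go round in front of the drawer.

play_rows:
  translation:
    - [-0.05, -0.011, 0]
    - [-0.094, -0.02, 0]
    - [-0.094, -0.02, 0]
    - [-0.094, -0.02, -0.04]
    - [-0.094, -0.02, -0.09]
    - [-0.094, -0.02, -0.135]
    - [-0.094, -0.02, -0.148]
    - [-0.094, -0.02, -0.148]
    - [-0.094, -0.02, -0.148]
  yaw: [0, 0, 0, 0, 0, 0, 0, 0, 0]
  hand: 0.0

```text
clock: 21.52
eef_pos: [515.2, -276.5, 41.3]
eef_rot: [3.14, -0.002, 0.213]
wrist_force: [-0.3, -0.8, 0.4]
finger_gap: 0.5
finger_force: 0.0
```

play_rows:
  translation:
    - [0.0098, 0.0021, 0]
    - [0.0195, 0.0043, 0]
    - [0.0235, 0.0051, 0]
    - [0.0275, 0.006, 0]
    - [0.0315, 0.0068, 0]
    - [0.0355, 0.0077, 0]
    - [0.0395, 0.0086, 0]
    - [0.0395, 0.0086, 0]
  yaw: [0, 0, 0, 0, 0, 0, 0, 0]

```text
clock: 22.52
eef_pos: [554.0, -267.4, 39.5]
eef_rot: [3.141, -0.0, 0.213]
wrist_force: [0.9, -0.0, 0.1]
finger_gap: 0.8
finger_force: 0.0
```

play_rows:
  translation:
    - [0.004, 0.0009, 0]
    - [0.008, 0.0017, 0]
    - [0.012, 0.0026, 0]
    - [0.016, 0.0035, 0]
    - [0.02, 0.0044, 0]
    - [0.024, 0.0052, 0]
    - [0.028, 0.0061, 0]
    - [0.032, 0.007, 0]
    - [0.036, 0.0078, 0]
    - [0.04, 0.0087, 0]
    - [0.044, 0.0096, 0]
    - [0.044, 0.0096, 0]
  yaw: [0, 0, 0, 0, 0, 0, 0, 0, 0, 0, 0, 0]

```text
clock: 24.02
eef_pos: [598.0, -257.8, 39.5]
eef_rot: [3.141, -0.0, 0.213]
wrist_force: [-0.7, -0.3, -0.3]
finger_gap: 0.5
finger_force: 0.0
```

Run:
```python
from h import *
s=telemetry.read_state(); t=snap('top','t9.png'); sc=snap('scene','s9.png'); print(s['eef_pos'],s['wrist_force'])
# detect drawer front top right end near expected
for a in (40,50,60):
    p=np.array([553,-267.6,105])+a*np.array([.977,.213,0])-78*np.array([-.213,.977,0]); print(a,proj(t,p),proj(t,p+[0,0,0]-0))
g=t['pixels'].astype(int)
for v in range(200,256,2): print(v,' '.join('%3d'%x for x in g[v,476:512:2].mean(1)))
```

```text
[ 598.0416166  -257.79214298   39.48964467] [-0.71011487 -0.26955408 -0.25761096]
40 [493.8 232.4] [493.8 232.4]
50 [492.8 227.8] [492.8 227.8]
60 [491.8 223.2] [491.8 223.2]
200  41  58  42  68  69  97  96  93  92  77  79  79  81 100 116 118 120 120
202  20  28  46  83  68 100  97  96  96  76  83  88  82  80  76 103 118 121
204  31  40  62  89  84  97  97  96  98  73  95  90  85  87  83  80  77 103
206  29  42  81  68  97 100  98  98  90  77  98  94  92  93  88  90  85  77
208  41  63  93  70  97  99  98  97  68  95  98  96  95  94  94  93  92  85
210  52  79  70  88  99  97 100  98  59  99 103  99  99  97  97  96  93  94
212  66  92  51  96  98  96  99  80  90 101 103 103 100 101 100  97  96  94
214  84  54  76  98  98  95  99  81 103 108 105 102 100 102  98 102  98  97
216  79  41  90  96  98 101  97  92 107 109 109 107 105 103 101 101 100  99
218  46  61  96  97 100  99  89 103 108 108 107 107 106 107 103 102 105 102
220  37  81  98 100  99  99 100 104 106 108 108 109 108 106 107 105 102 102
222  35  92  96  98  96  95  97 103 102 104 106 107 110 107 110 108 109 106
224  68  98  
[... 502 characters left out ...]
  94  93  95  98
238  98 100  98  61  65  65  69  72  78  78  82  87  87  89  90  89  93  92
240  99  99  78  47  56  58  66  69  72  74  79  84  82  83  86  88  92  93
242  98  98  85  68  43  53  57  62  65  67  68  76  77  80  84  85  88  84
244  98  99  72  90  99  71  49  49  61  59  67  68  74  76  81  82  81  83
246  98  73  42  71  86 100 100  75  42  49  58  62  62  68  70  74  80  78
248  99  89  79  60  46  71  90  93  95  59  48  54  56  62  65  68  70  75
250  95  87  85  88  82  61  45  58  71  86  95  74  49  55  58  64  67  72
252  91  87  86  86  86  84  75  60  90 122 121 121 108  67  44  50  58  63
254  83  87  83  84  84  80  80  75  70  94 119 120 118 121  99  61  45  53
```

play_rows:
  translation:
    - [0.003, 0.0006, 0]
    - [0.006, 0.0013, 0]
    - [0.009, 0.0019, 0]
    - [0.0117, 0.0026, 0]
    - [0.0117, 0.0026, 0]
  yaw: [0, 0, 0, 0, 0]

```text
clock: 24.75
eef_pos: [609.6, -255.1, 39.4]
eef_rot: [3.142, -0.0, 0.213]
wrist_force: [-0.3, -0.7, -0.6]
finger_gap: 0.6
finger_force: 0.0
```

play_rows:
  translation:
    - [0.001, 0.0002, 0]
    - [0.002, 0.0004, 0]
    - [0.002, 0.0004, 0]
  yaw: [0, 0, 0]

```text
clock: 25.12
eef_pos: [611.4, -254.8, 39.4]
eef_rot: [-3.142, 0.0, 0.213]
wrist_force: [0.2, -0.6, -0.0]
finger_gap: 0.7
finger_force: 0.1
```

play_rows:
  translation:
    - [0.001, 0.0002, 0]
    - [0.002, 0.0004, 0]
    - [0.002, 0.0004, 0]
  yaw: [0, 0, 0]

```text
clock: 25.5
eef_pos: [613.5, -254.4, 39.4]
eef_rot: [3.141, -0.0, 0.213]
wrist_force: [0.2, 0.2, 0.1]
finger_gap: 0.6
finger_force: 0.1
```

play_rows:
  translation:
    - [0.001, 0.0002, 0]
    - [0.002, 0.0004, 0]
    - [0.002, 0.0004, 0]
  yaw: [0, 0, 0]

```text
clock: 25.88
eef_pos: [615.3, -254.0, 39.5]
eef_rot: [-3.142, 0.0, 0.213]
wrist_force: [-2.3, 1.4, 0.8]
finger_gap: 0.4
finger_force: 0.8
```

play_rows:
  translation:
    - [0.001, 0.0002, 0]
    - [0.001, 0.0002, 0]
  yaw: [0, 0]

```text
clock: 26.12
eef_pos: [616.1, -253.8, 39.4]
eef_rot: [-3.141, 0.001, 0.213]
wrist_force: [-5.0, 0.5, 2.1]
finger_gap: 0.6
finger_force: 2.4
```

play_rows:
  translation:
    - [0.001, 0.0002, 0]
    - [0.001, 0.0002, 0]
  yaw: [0, 0]

```text
clock: 26.38
eef_pos: [616.9, -253.6, 39.4]
eef_rot: [-3.141, 0.001, 0.213]
wrist_force: [-6.2, 1.0, 2.0]
finger_gap: 0.5
finger_force: 3.1
```

play_rows:
  translation:
    - [0.001, 0.0002, 0]
    - [0.001, 0.0002, 0]
  yaw: [0, 0]

```text
clock: 26.62
eef_pos: [617.8, -253.4, 39.4]
eef_rot: [-3.141, 0.001, 0.213]
wrist_force: [-7.3, 0.7, 3.7]
finger_gap: 0.4
finger_force: 3.5
```

play_rows:
  translation:
    - [0.001, 0.0002, 0]
    - [0.001, 0.0002, 0]
  yaw: [0, 0]

```text
clock: 26.88
eef_pos: [618.9, -253.1, 39.4]
eef_rot: [-3.141, 0.001, 0.213]
wrist_force: [-5.8, 1.4, 3.0]
finger_gap: 0.3
finger_force: 3.0
```

play_rows:
  translation:
    - [0.001, 0.0002, 0]
    - [0.001, 0.0002, 0]
  yaw: [0, 0]

```text
clock: 27.12
eef_pos: [620.3, -252.9, 39.5]
eef_rot: [-3.141, 0.0, 0.213]
wrist_force: [-3.9, 1.4, 1.3]
finger_gap: 0.4
finger_force: 1.5
```

play_rows:
  translation:
    - [0.0005, 0.0001, 0]
    - [0.0005, 0.0001, 0]
  yaw: [0, 0]

```text
clock: 27.38
eef_pos: [621.0, -252.9, 39.4]
eef_rot: [3.141, -0.0, 0.213]
wrist_force: [-1.8, 1.0, -0.6]
finger_gap: 0.4
finger_force: 0.5
```

play_rows:
  translation:
    - [0.0005, 0.0001, 0]
    - [0.0005, 0.0001, 0]
  yaw: [0, 0]

```text
clock: 27.62
eef_pos: [621.5, -252.9, 39.5]
eef_rot: [3.141, -0.0, 0.213]
wrist_force: [-1.1, -1.2, -0.8]
finger_gap: 0.6
finger_force: 0.1
```

play_rows:
  translation:
    - [0.0005, 0.0001, 0]
    - [0.0005, 0.0001, 0]
  yaw: [0, 0]

```text
clock: 27.88
eef_pos: [621.6, -252.8, 39.5]
eef_rot: [-3.142, 0.001, 0.213]
wrist_force: [-3.9, -1.2, 1.3]
finger_gap: 0.3
finger_force: 2.2
```

play_rows:
  translation:
    - [0.0005, 0.0001, 0]
    - [0.0005, 0.0001, 0]
  yaw: [0, 0]

```text
clock: 28.12
eef_pos: [621.6, -252.9, 39.5]
eef_rot: [-3.141, 0.002, 0.213]
wrist_force: [-8.8, -0.4, 4.8]
finger_gap: 0.7
finger_force: 4.2
```

The force fell away past centre. Then, with the position stuck at 621.6, it rose to 8.8 N, so the drawer is on its stop. Backing off.

play_rows:
  translation:
    - [-0.005, -0.0011, 0]
    - [-0.03, -0.0064, 0]
    - [-0.08, -0.017, 0]
    - [-0.08, -0.017, 0.05]
    - [-0.1, -0.017, 0.1]
    - [-0.16, -0.017, 0.1]
    - [-0.22, -0.017, 0.1]
    - [-0.22, -0.017, 0.1]
    - [-0.22, -0.017, 0.1]
  yaw: [0, 0, 0, 0, 0, 0, 0, 0, 0]

```text
clock: 29.25
eef_pos: [403.1, -270.0, 140.0]
eef_rot: [3.14, -0.001, 0.213]
wrist_force: [1.3, 0.4, -0.8]
finger_gap: 0.3
finger_force: 0.0
```

Run:
```python
from h import *
s=telemetry.read_state(); print(s['eef_pos'],s['clock'])
t=snap('top','t10.png'); c=snap('scene','s10.png')
g=t['pixels'].astype(int)
def w(a,b,z=105): return np.array([553,-267.6,z])+a*np.array([.977,.213,0])+b*np.array([-.213,.977,0])
for b in (-40,0,40,60):
    print(b,[(a,int(g[int(round(q[1])),int(round(q[0]))].mean())) for a in range(56,100,2) for q in [proj(t,w(a,b))]])
# brightness profile at start picture for reference
g0=np.load('pics/top0.png.npz')['pixels'].astype(int)
for b in (-40,40): print('start',b,[(a,int(g0[int(round(q[1])),int(round(q[0]))].mean())) for a in range(-16,20,2) for q in [proj(t,w(a,b))]])
# balance unchanged since single tin on right pan?
s4=np.load('pics/s4.png.npz')['pixels'].astype(int); print('pan diff vs s4 right pan', np.abs(s4[205:250,297:340]-c['pixels'][205:250,297:340].astype(int)).mean(),'vs s6',np.abs(np.load('pics/s6.png.npz')['pixels'][205:250,297:340].astype(int)-c['pixels'][205:250,297:340]).mean())
# tin visible in drawer in scene?
```

```text
[ 403.0870597  -269.95434721  140.04250495] 29.25
-40 [(56, 117), (58, 118), (60, 117), (62, 118), (64, 117), (66, 116), (68, 116), (70, 118), (72, 105), (74, 165), (76, 168), (78, 143), (80, 170), (82, 197), (84, 205), (86, 205), (88, 205), (90, 206), (92, 206), (94, 204), (96, 205), (98, 205)]
0 [(56, 117), (58, 117), (60, 117), (62, 117), (64, 123), (66, 123), (68, 136), (70, 141), (72, 141), (74, 173), (76, 177), (78, 178), (80, 195), (82, 208), (84, 192), (86, 194), (88, 194), (90, 204), (92, 204), (94, 207), (96, 206), (98, 205)]
40 [(56, 117), (58, 117), (60, 117), (62, 116), (64, 131), (66, 143), (68, 142), (70, 135), (72, 163), (74, 170), (76, 177), (78, 133), (80, 178), (82, 206), (84, 195), (86, 202), (88, 205), (90, 205), (92, 207), (94, 206), (96, 206), (98, 207)]
60 [(56, 116), (58, 117), (60, 116), (62, 120), (64, 117), (66, 117), (68, 116), (70, 114), (72, 157), (74, 184), (76, 143), (78, 143), (80, 178), (82, 206), (84, 186), (86, 189), (88, 207), (90, 207), (92, 207), (94, 207), (96, 207), (98, 207)]
start -40 [(-16, 114), (-14, 111), (-12, 114), (-10, 113), (-8, 112), (-6, 111), (-4, 112), (-2, 176), (0, 200), (2, 200), (4, 154), (6, 154), (8, 181), (10, 198), (12, 198), (14, 198), (16, 198), (18, 201)]
start 40 [(-16, 114), (-14, 113), (-12, 112), (-10, 113), (-8, 112), (-6, 110), (-4, 117), (-2, 165), (0, 196), (2, 203), (4, 164), (6, 180), (8, 200), (10, 201), (12, 200), (14, 200), (16, 200), (18, 201)]
pan diff vs s4 right pan 1.4606373815676141 vs s6 27.0213608957795
```

The drawer edge moved about 75 mm, which doesn't by itself rule out a 7 mm spring-back. I'll check by feel: going back to 2.5 mm short of the stop should meet no force if the catches hold.

play_rows:
  translation:
    - [0.06, 0, 0]
    - [0.12, 0, -0.05]
    - [0.14, 0, -0.1]
    - [0.17, 0.0064, -0.1]
    - [0.19, 0.0106, -0.1]
    - [0.204, 0.0136, -0.1]
    - [0.21, 0.0149, -0.1]
    - [0.216, 0.0162, -0.1]
    - [0.216, 0.0162, -0.1]
    - [0.216, 0.0162, -0.1]
  yaw: [0, 0, 0, 0, 0, 0, 0, 0, 0, 0]

```text
clock: 30.6
eef_pos: [618.1, -253.6, 39.5]
eef_rot: [3.142, -0.0, 0.213]
wrist_force: [-1.2, 0.1, 0.5]
finger_gap: 0.7
finger_force: 0.0
```

play_rows:
  translation:
    - [0, 0, 0]
    - [0, 0, 0]
  yaw: [0, 0]

```text
clock: 30.85
eef_pos: [618.2, -253.5, 39.6]
eef_rot: [3.142, -0.0, 0.213]
wrist_force: [-0.1, 0.7, -0.1]
finger_gap: 0.5
finger_force: 0.0
```

No force at 618, where the drawer pushed back with 7 N before, so it's latched. I'll clear the arm and hand in.

play_rows:
  translation:
    - [-0.01, -0.002, 0]
    - [-0.05, -0.011, 0]
    - [-0.09, -0.019, 0.02]
    - [-0.1, -0.021, 0.08]
    - [-0.15, -0.021, 0.1]
    - [-0.19, -0.021, 0.1]
    - [-0.19, -0.021, 0.1]
    - [-0.19, -0.021, 0.1]
    - [-0.19, -0.021, 0.1]
    - [-0.19, -0.021, 0.1]
    - [-0.19, -0.021, 0.1]
    - [-0.19, -0.021, 0.1]
  yaw: [0, 0, 0, 0, 0, 0, 0, 0, 0, 0, 0, 0]

```text
clock: 32.35
eef_pos: [428.4, -274.4, 139.3]
eef_rot: [-3.141, 0.0, 0.213]
wrist_force: [0.7, -0.8, -0.0]
finger_gap: 0.6
finger_force: 0.0
```

Run:
```python
from h import *
print(manip.sign_off())
```

```text
the job is handed in; nothing more can be done
None
```

The job is handed in: the heavier tin, from the left pan, was stood in the drawer and the drawer pushed home until its catches held; the lighter tin is still on the right pan; I couldn't see the heavier tin once the drawer was shut, and sign-off returned no verdict.

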